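# Roll a sample tube up the reader's ramp and hold it on the stop

## Task

Push the blue-capped sample tube lying at the foot of the tube reader slowly up the ramp with your fingertips, without pinching or lifting it and without letting it roll back, until it lies square against the orange sprung stop plate and has gently pressed the plate in by at least half of its travel. Finish while still holding the tube pressed there with the fingers. Leave the jar, the standing tube and the green slide box where they are.

Things in the scene. Friction and masses are not known exactly. Their poses are not given: they have to be found in the camera images.
- tube: Sample tube: white plastic cylinder with a blue cap, 30 mm diameter all along, 110 mm long, 40 to 85 g, slippery (friction about 0.3), rolls freely. Origin at its centre; its y axis is the cylinder's axis, cap at +y; x and z turn as it rolls. It starts lying across the level loading bed, free to roll, its centre 28 to 50 mm before the foot of the ramp.
- reader: White tube reader, fixed to the bench, placed and turned differently each time, 150 mm wide. Origin on the bench under it; z up, x level in the ramp's uphill direction, y across. Along x: gutter -231 to -155 mm, loading bed to -75 mm, ramp from -75 mm, white scan head 105 to 180 mm (top 94 mm above the bench).
- ramp: Black ramp of the reader. Origin in the middle of its foot, on the surface (reader x = -75 mm, 30 mm above the bench); x points up the slope along the surface (8 degrees above level), y across, z square out of it. A tube lying on it has its centre at z = 15 mm; it meets the resting stop plate at x = 133 mm and is at x = 147 mm with the plate fully in.
- stop_face (a point): Point in the middle of the downhill face of the orange stop plate, 15 mm above the ramp surface; it moves with the plate, its axes are those of the ramp. At rest it lies at x = 148 mm in the ramp's frame. The plate is 90 mm wide and 6 mm thick and reaches 34 mm above the ramp.
- stop (a joint): How far the orange stop plate is pushed in uphill, m: 0 at rest, 0.014 fully in against a hard end. A spring of 300 N/m pushes it back (2.1 N half-way in, 4.2 N fully in).
- jar: Bystander: closed glass jar with a steel lid, 66 mm diameter, 95 mm high, standing on the bench; origin at the centre of its underside.
- spare_tube: Bystander: another white tube with a blue cap, standing upright on the bench, 33 mm diameter, 110 mm high; origin at the centre of its underside.
- slide_box: Bystander: green slide box, 80 by 45 by 35 mm high, lying on the bench; origin at the centre of its underside.
- bed (a point): Centre of the level black loading bed's surface, 30 mm above the bench; axes as the reader's. The bed is 80 mm long in x. White rails 9 mm high on both sides of bed and ramp leave 126 mm between them. At its robot side is an open catch gutter (floor 6 mm, end lip 22 mm above the bench): a tube that rolls back runs over the bed into it.
There are look-alikes about, which are no part of the job. What is shaped like the tube but pink is not meant.

How it is judged:
By the outcome, as a careful person would: the job done as asked, in the order asked, and still so for the second after the job is handed in, while the arm keeps its last pose, push and grip.
It also fails if it takes over 38 s, if anything falls off the work surface, if the arm or the gripper's body presses on something with over 40 N, if the wrist force passes 120 N, or if a joint passes its speed limit or range.

## Robot

A 6-joint arm with a two-finger parallel gripper is mounted at the origin on the work surface. World frame = base frame: x ahead of the robot, y to its left, z up, the work surface at z = 0. Lengths are in m, angles in rad, forces in N, time in s.
With the tool pointing down it reaches from about 0.375 to 0.925 m from the base axis. Payload 5.7 kg.
Tool frame: the origin (TCP) lies on the centre line of the jaws, within the pads' length; the fingertips stand 25 mm ahead of it and the grasp point (between the pads) lies 6 mm ahead of it; z points along the fingers, y is the direction in which the jaws open and shut (so a half turn about z gives the same grasp; the last joint's range is limited). The gripper opens to 88 mm and grips with 3 to 60 N. Pads are 20 mm wide; open, the fingers measure 115 mm over their backs; the gripper's body (75 mm by 178 mm) begins 61 mm behind the grasp point.
Start: joints at [-0.115, 0.359, 1.51, -0, 1.272, -0.115], TCP at [0.6, -0, 0.227] pointing down, gripper open.
Joint ranges: [-2.97, 2.97], [-1.01, 2.36], [0.21, 2.38], [-0.96, 4.11], [0.2, 2.71], [-2.98, 2.98]. Speed limits (rad/s): [2.39, 2.39, 3.14, 3.14, 3.14, 3.14].

## Interface

Orientations are given as a 3x3 rotation matrix whose columns are the frame's x, y, z axes.
In Python, from rig import ctrl gives the robot as it stands.
- The arm moves only by the shell command python3 -m inch 'ROWS' [FORCE]. ROWS is JSON, a list of rows, each a list of 3 entries, a list of its own where there are three numbers: the opening, from 0 (shut) to 1 (fully open), then the shift along the tool's x, y, z in mm, then the turn about the tool's z in degrees. In form: [[jaw, [x, y, z], yaw], ...]. A call has 1 to 8 rows; each row is the pose to reach, as a shift and turn from the pose commanded when the call began, along the tool's axes at that moment; what a row does not reach only later rows make up. A row lasts 1/12 s, in which the tool goes at most 41.7 mm and 7.16 degrees, less where a joint would pass 70% of its speed; a pose out of reach is approached as far as the arm can. A call with a gripper value outside its range is refused whole. The fingers move at their own pace and stop on an object; FORCE is the grip in N (left out, the last holds). Time passes only in rows, so rows that repeat a pose let the fingers close. It gives the time, the measured TCP pose, the force and the opening at its end, in the units of the state.
- ctrl.sense(): the state, without advancing time (a new reading comes with each control period).
- ctrl.snapshot(name): name is "scene" or "side" or "wrist"; returns the picture (420x560x3 uint8, blue, green, red); there is no depth.
- ctrl.camera_info(name): a dict with "intrinsics" (3x3 intrinsics, pixels), "world_from_camera" (4x4, takes a point from camera to world coordinates). Camera axes: x right, y down, z forward; pixel columns grow to the right and rows downward; lengths in m; the calibration is good to about 2 mm. A picture is of the moment at which its call begins: read the wrist's pose just before it. camera_info takes no time and is no camera call; for the wrist camera it gives the pose at the moment of the call.
- ctrl.sign_off(): hands the job in, once; it reports no verdict.
The state is a dict: "clock": time; "qpos": joint angles; "joint_vel": joint speeds; "joint_efforts": joint torques, N m; "ee_pos": TCP position; "eef_rot": TCP orientation; "ft_force": force on the tool from outside, world axes, zero at the start; "torque": the same for the moment, N m; "width": opening from 0.0 (shut) to 1.0 (fully open).
Only numpy, scipy, OpenCV 4.12 (cv2) and the standard library are available. Lean on these libraries where they do the work, as an engineer would, in place of code of your own. Each camera call takes 0.05 s, during which the arm holds its last target. There are 200 camera calls.

## Working session

There is one attempt and no reset: what is moved stays moved. The work goes in short steps, Python scripts to look and compute and a shell command to move; the robot and the scene stay as the last step left them, time stands still between calls to the robot, and variables do not carry over. Pictures are saved under pics/ and viewed, about 8 in all and at most 12, crops included, and the job is handed in when it is done.

```bash
mkdir -p pics; ls
python3 - <<'E'
from rig import ctrl
import cv2,numpy as np
a=ctrl.snapshot("scene");b=ctrl.snapshot("side")
cv2.imwrite("pics/scene0.png",a);cv2.imwrite("pics/side0.png",b)
for n in("scene","side","wrist"):
    i=ctrl.camera_info(n);print(n,np.round(i["intrinsics"],1).tolist(),np.round(i["world_from_camera"],3).tolist())
s=ctrl.sense();print({k:np.round(v,3).tolist() for k,v in s.items()})
E
```

```text
pics
scene [[456.0, 0.0, 279.1], [0.0, 456.0, 220.8], [0.0, 0.0, 1.0]] [[-0.009, 0.711, -0.703, 1.186], [1.0, 0.014, 0.002, 0.037], [0.011, -0.703, -0.711, 0.685], [0.0, 0.0, 0.0, 1.0]]
side [[384.4, 0.0, 279.4], [0.0, 384.4, 210.3], [0.0, 0.0, 1.0]] [[-0.983, -0.11, 0.144, 0.431], [-0.181, 0.62, -0.764, 0.616], [-0.005, -0.777, -0.629, 0.549], [0.0, 0.0, 0.0, 1.0]]
wrist [[308.6, 0.0, 273.1], [0.0, 308.6, 209.0], [0.0, 0.0, 1.0]] [[1.0, 0.001, -0.001, 0.599], [0.0, -0.965, -0.263, 0.072], [-0.001, 0.263, -0.965, 0.383], [0.0, 0.0, 0.0, 1.0]]
{'clock': 0.1, 'qpos': [-0.115, 0.359, 1.511, -0.0, 1.273, -0.115], 'joint_vel': [-0.001, -0.001, -0.003, 0.001, 0.0, 0.001], 'joint_efforts': [-0.001, -51.636, -27.141, 0.068, 0.028, -0.0], 'ee_pos': [0.599, 0.0, 0.226], 'eef_rot': [[-0.0, 1.0, -0.002], [1.0, 0.0, 0.0], [0.0, -0.002, -1.0]], 'ft_force': [0.123, -0.003, -0.043], 'torque': [-0.038, 0.072, -0.001], 'width': 1.0}
```

View pics/scene0.png

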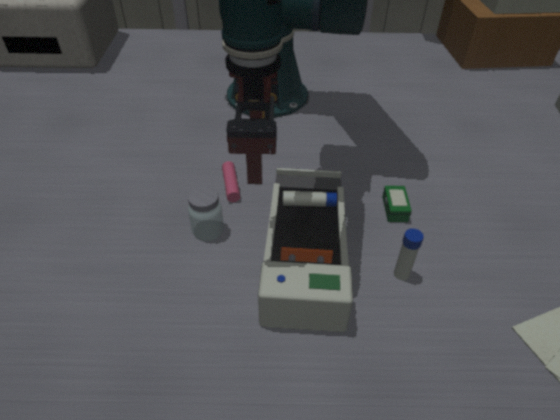

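View pics/side0.png

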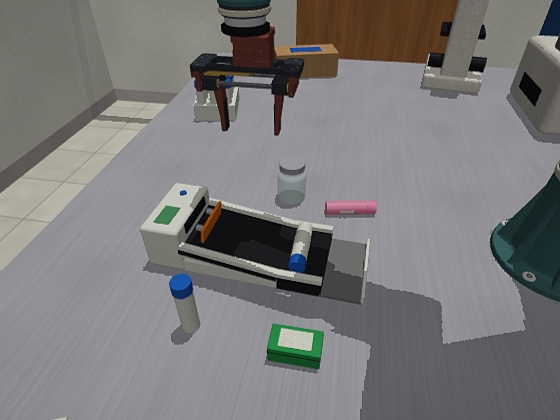

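The scene view shows the tube at about (310,199) on the bed, the orange plate at (306,256) and the head's top edge at y≈267. The pink decoy is off to the left at (231,182). The side view agrees: uphill points away from the robot. Next I cast rays.

```bash
cat > h.py <<'E'
import cv2,numpy as np
from rig import ctrl
def ray(n,p,z,ci=None):
    i=ci or ctrl.camera_info(n);K=np.array(i["intrinsics"]);T=np.array(i["world_from_camera"])
    d=T[:3,:3]@np.linalg.solve(K,[p[0],p[1],1.]);o=T[:3,3]
    return o+d*(z-o[2])/d[2]
def blobs(im,lo,hi,amin=30):
    m=cv2.inRange(cv2.cvtColor(im,cv2.COLOR_BGR2HSV),lo,hi)
    for c in cv2.findContours(m,cv2.RETR_EXTERNAL,cv2.CHAIN_APPROX_NONE)[0]:
        if cv2.contourArea(c)>amin: yield c
E
python3 - <<'E'
from h import *
for n in("scene","side"):
    im=cv2.imread(f"pics/{n}0.png")
    for nm,lo,hi in(("blue",(105,120,40),(130,255,255)),("orange",(5,150,80),(16,255,255))):
        for c in blobs(im,lo,hi): 
            r=cv2.minAreaRect(c);print(n,nm,np.round(cv2.boxPoints(r)).tolist(),np.round(ray(n,r[0],.045),3))
for p in((262,267),(350,267)):print("headtop",ray("scene",p,.094).round(3))
for p in((284,198),(337,199)):print("tube",ray("scene",p,.045).round(3))
for p in((302,225),(297,270)):print("tube side",ray("side",p,.045).round(3))
for p in((277,171),(341,172)):print("lip",ray("scene",p,.022).round(3))
E
```

```text
scene blue [[404.0, 229.0], [422.0, 229.0], [422.0, 248.0], [404.0, 248.0]] [0.596 0.294 0.045]
scene blue [[327.0, 192.0], [336.0, 192.0], [336.0, 206.0], [327.0, 206.0]] [0.488 0.147 0.045]
scene orange [[281.0, 259.0], [282.0, 248.0], [331.0, 251.0], [330.0, 262.0]] [0.64  0.089 0.045]
side blue [[167.0, 276.0], [189.0, 272.0], [194.0, 296.0], [172.0, 300.0]] [0.673 0.232 0.045]
side blue [[287.0, 269.0], [290.0, 252.0], [307.0, 255.0], [304.0, 273.0]] [0.489 0.145 0.045]
side blue [[290.0, 48.0], [321.0, 46.0], [321.0, 50.0], [290.0, 51.0]] [ 0.636 -1.104  0.045]
side blue [[539.0, 34.0], [541.0, -1.0], [561.0, 0.0], [559.0, 35.0]] [-0.592 -1.882  0.045]
side orange [[196.0, 238.0], [218.0, 200.0], [225.0, 205.0], [203.0, 243.0]] [0.677 0.064 0.045]
side orange [[296.0, 0.0], [457.0, 0.0], [457.0, 62.0], [296.0, 62.0]] [ 0.332 -1.446  0.045]
headtop [0.71  0.011 0.094]
headtop [0.708 0.157 0.094]
tube [0.487 0.048 0.045]
tube [0.488 0.158 0.045]
tube side [0.494 0.043 0.045]
tube side [0.486 0.162 0.045]
lip [0.371 0.032 0.022]
lip [0.371 0.179 0.022]
```

```bash
python3 -m inch '[[1,[20,-30,0],7],[1,[40,-60,0],14],[1,[60,-90,0],21],[1,[75,-115,0],28],[1,[90,-135,0],35],[1,[95,-145,0],42],[1,[95,-145,0],49],[1,[95,-145,0],56]]' && python3 -m inch '[[0.7,[0,0,0],7],[0.7,[0,0,0],14],[0.7,[0,0,0],21],[0.7,[0,0,0],28],[0.7,[0,0,0],35],[0.7,[0,0,0],36],[0.7,[0,0,0],36]]'
python3 - <<'E'
from h import *
print(np.round(ctrl.sense()["eef_rot"],3).tolist(),ctrl.sense()["ee_pos"])
i=ctrl.camera_info("wrist");im=ctrl.snapshot("wrist");cv2.imwrite("pics/w1.png",im);np.save("w1.npy",i["world_from_camera"])
E
```

```text
clock: 0.77
ee_pos: [0.4536, 0.0955, 0.2266]
eef_rot: [[0.832, 0.555, -0.001], [0.555, -0.832, -0.0], [-0.001, -0.0, -1.0]]
ft_force: [0.3, 0.3, 0.2]
width: 1.0
clock: 1.35
ee_pos: [0.4547, 0.095, 0.2265]
eef_rot: [[0.999, -0.033, -0.001], [-0.033, -0.999, -0.0], [-0.001, 0.0, -1.0]]
ft_force: [-0.9, 0.5, -0.4]
width: 0.697
[[0.999, -0.033, -0.001], [-0.033, -0.999, -0.0], [-0.001, 0.0, -1.0]] [0.45469684 0.09499471 0.2265223 ]
```

View pics/w1.png

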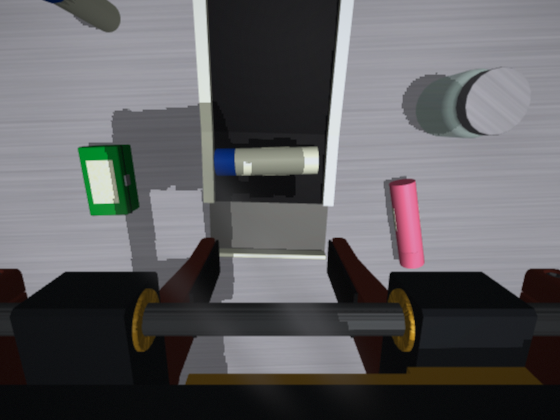

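Image up is uphill. The tube spans (214,162)–(318,160). The rail ends are at about (203,203) and (333,205), and the lip runs from (220,255) to (325,257).

Run:
```python
from h import *
ci=dict(ctrl.camera_info("wrist"));ci["world_from_camera"]=np.load("w1.npy")
im=cv2.imread("pics/w1.png")
r=lambda p,z:ray(0,p,z,ci).round(4)
a,b=r((203,203),.039),r((333,205.5),.039);print("rail ends",a,b,"w",np.linalg.norm(a-b),"yaw",np.degrees(np.arctan2(-(a-b)[0],(a-b)[1])))
a,b=r((220,255),.022),r((325,257),.022);print("lip",a,b,"yaw",np.degrees(np.arctan2(-(a-b)[0],(a-b)[1])))
for z in(.045,):
    for p in((214,162),(318,160)):print("tube",r(p,z))
# rail outer edges: bright rows scan; bed section z .039 
g=cv2.cvtColor(im,cv2.COLOR_BGR2GRAY).astype(int)
for v in(20,60,100,140,180,195):print(v,g[v,190:222:2].tolist(),g[v,318:360:2].tolist())
# tube axis from bright mask
m=(g>110).astype(np.uint8);m[:, :214]=0;m[:,322:]=0;m[:135]=0;m[190:]=0
c=max(cv2.findContours(m,0,1)[0],key=cv2.contourArea);print(cv2.minAreaRect(c))
for c in blobs(im,(105,120,40),(130,255,255)):print(cv2.boundingRect(c))
```

```text
rail ends [0.4423 0.1766 0.039 ] [0.4345 0.027  0.039 ] w 0.14980320423809365 yaw -2.984644186217173
lip [0.3698 0.1654 0.022 ] [0.3627 0.0327 0.022 ] yaw -3.0626414367564108
tube [0.4894 0.1589 0.045 ]
tube [0.4879 0.0455 0.045 ]
20 [147, 146, 199, 216, 216, 216, 216, 215, 177, 54, 25, 26, 26, 26, 26, 26] [34, 33, 34, 33, 33, 33, 33, 34, 33, 15, 100, 217, 217, 217, 217, 217, 217, 159, 151, 151, 149]
60 [150, 150, 150, 185, 220, 220, 221, 220, 221, 184, 55, 25, 25, 26, 25, 25] [34, 34, 33, 33, 33, 33, 32, 12, 80, 222, 222, 222, 222, 222, 217, 155, 155, 156, 156, 156, 156]
100 [155, 154, 154, 154, 169, 223, 223, 223, 223, 224, 184, 46, 23, 24, 24, 25] [32, 32, 32, 30, 30, 25, 67, 225, 225, 225, 225, 225, 209, 158, 157, 157, 157, 157, 157, 157, 157]
140 [90, 91, 91, 92, 91, 91, 152, 153, 152, 152, 153, 122, 32, 17, 16, 15] [35, 36, 37, 28, 47, 211, 226, 226, 226, 226, 207, 158, 158, 157, 158, 158, 157, 158, 157, 157, 157]
180 [93, 94, 93, 94, 93, 95, 112, 146, 146, 145, 145, 140, 63, 38, 37, 37] [34, 33, 25, 137, 227, 227, 226, 227, 224, 160, 160, 160, 160, 159, 159, 159, 159, 158, 158, 159, 157]
195 [161, 162, 161, 160, 160, 158, 102, 148, 148, 147, 147, 145, 80, 43, 43, 45] [31, 24, 46, 209, 227, 227, 227, 227, 192, 158, 158, 157, 157, 156, 157, 157, 157, 156, 156, 157, 156]
((276.5306701660156, 160.5222625732422), (26.14851188659668, 83.21772003173828), 89.13194274902344)
(214, 148, 22, 28)
```

```bash
python3 -m inch '[[0.7,[-3,-6,20],1.1],[0.7,[-3,-6,40],1.1],[0.7,[-3,-6,65],1.1],[0.7,[-3,-6,90],1.1],[0.7,[-3,-6,110],1.1],[0.7,[-3,-6,125],1.1],[0.7,[-3,-6,135],1.1],[0.7,[-3,-6,135],1.1]]'
python3 - <<'E'
from h import *
i=ctrl.camera_info("wrist");im=ctrl.snapshot("wrist");cv2.imwrite("pics/w2.png",im);np.save("w2.npy",i["world_from_camera"])
E
```

```text
clock: 2.07
ee_pos: [0.4505, 0.1009, 0.0898]
eef_rot: [[0.999, -0.051, -0.004], [-0.051, -0.999, -0.0], [-0.004, 0.0, -1.0]]
ft_force: [-0.7, 0.8, 0.4]
width: 0.701
```

View pics/w2.png

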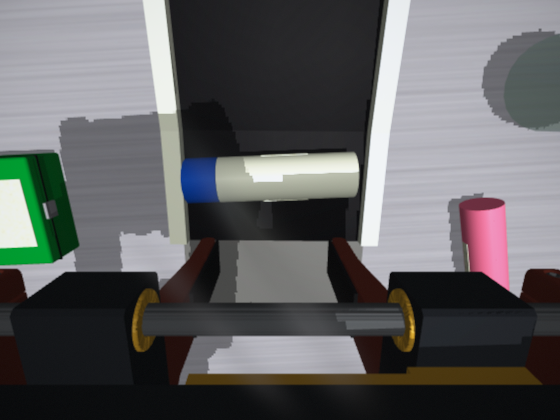

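The tube lies at (183,180)–(358,174), centred between the fingers, and the bed edge at row 240 is level, so the yaw is good. I'll check the ranges, then descend.

```bash
python3 - <<'E'
from h import *
ci=dict(ctrl.camera_info("wrist"));ci["world_from_camera"]=np.load("w2.npy")
for p,z in(((183,180),.045),((358,174),.045),((271,240),.03),((270,131),.03),((170,244),.039),((378,247),.039)):print(p,ray(0,p,z,ci).round(4))
E
python3 -m inch '[[0.7,[0,0,10],0],[0.7,[0,0,20],0],[0.7,[0,0,27],0],[0.7,[0,0,27],0]]'
```

```text
(183, 180) [0.4899 0.1589 0.045 ]
(358, 174) [0.488  0.0437 0.045 ]
(271, 240) [0.439  0.1036 0.03  ]
(270, 131) [0.518  0.1001 0.03  ]
(170, 244) [0.4431 0.1761 0.039 ]
(378, 247) [0.4331 0.0265 0.039 ]
clock: 2.45
ee_pos: [0.4519, 0.1011, 0.0644]
eef_rot: [[0.999, -0.053, -0.001], [-0.053, -0.999, -0.0], [-0.001, 0.0, -1.0]]
ft_force: [-0.2, -1.0, -0.2]
width: 0.701
```

The bed measures 79 mm and the foot is at x=0.518, which matches the given sizes. I'll approach slowly and push the tube to the foot.

```bash
python3 -m inch '[[0.7,[2,0,2],0],[0.7,[4,0,2],0],[0.7,[6,0,2],0],[0.7,[8,0,2],0],[0.7,[9.5,0,2],0],[0.7,[11,0,2],0],[0.7,[12.5,0,2],0],[0.7,[14,0,2],0]]' && python3 -m inch '[[0.7,[1.5,0,0],0],[0.7,[3,0,0],0],[0.7,[4.5,0,0],0],[0.7,[6,0,0],0],[0.7,[7.5,0,0],0],[0.7,[9,0,0],0],[0.7,[10.5,0,0],0],[0.7,[12,0,0],0]]'
python3 - <<'E'
from h import *
i=ctrl.camera_info("wrist");im=ctrl.snapshot("wrist");cv2.imwrite("pics/w3.png",im)
E
```

```text
clock: 3.12
ee_pos: [0.4663, 0.1003, 0.0628]
eef_rot: [[0.999, -0.054, -0.0], [-0.054, -0.999, 0.0], [-0.0, -0.0, -1.0]]
ft_force: [0.3, 0.6, -0.4]
width: 0.702
clock: 3.78
ee_pos: [0.4784, 0.0998, 0.063]
eef_rot: [[0.999, -0.054, 0.0], [-0.054, -0.999, 0.0], [0.0, -0.0, -1.0]]
ft_force: [-0.2, 0.3, 4.4]
width: 0.697
```

View pics/w3.png

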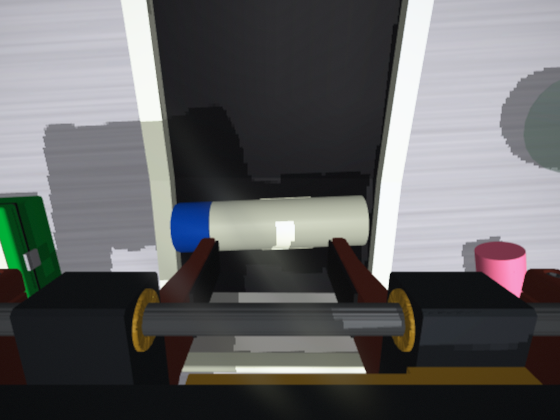

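```bash
python3 - <<'E'
from h import *
for p,z in(((172,228),.045),((368,220),.045)):print(p,ray("wrist",p,z).round(4))
s=ctrl.sense();print(s["clock"],np.round(s["ft_force"],2),np.round(s["torque"],3),s["ee_pos"])
E
python3 -m inch '[[0.7,[0,0,0],0],[0.7,[0,0,0],0]]'
```

```text
(172, 228) [0.4944 0.16   0.045 ]
(368, 220) [0.4932 0.0432 0.045 ]
3.8333 [-0.68  1.26  4.64] [0.376 0.194 0.045] [0.47891763 0.09984336 0.06306221]
clock: 4.0
ee_pos: [0.4784, 0.0998, 0.063]
eef_rot: [[0.999, -0.054, 0.0], [-0.054, -0.999, 0.0], [0.0, -0.0, -1.0]]
ft_force: [-0.1, 1.1, 5.7]
width: 0.699
```

The tube is only 16 mm ahead of the TCP and there is an unexpected 5 N upward force, so I'll look from the side before going on.

Run:
```python
from h import *
im=ctrl.snapshot("side");cv2.imwrite("pics/s4.png",cv2.resize(im[150:330,180:400],None,fx=3.6,fy=3.3,interpolation=cv2.INTER_CUBIC))
cv2.imwrite("pics/s4full.png",im)
```

```text
(no output)
```

View pics/s4.png

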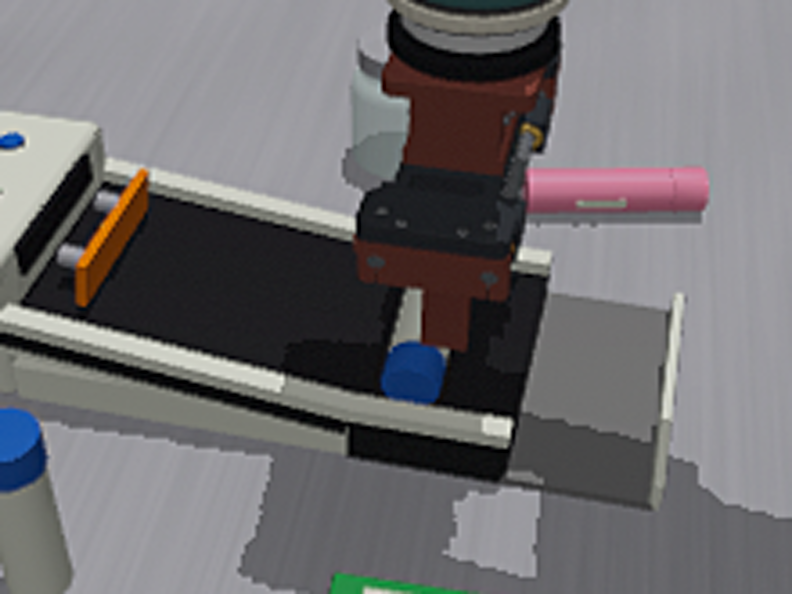

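Run:
```python
from h import *
for z in(.036,.042,.048,.054,.06):print(z,ray("side",(180+445/3.6,150+348/3.3),z).round(4), "L",ray("side",(180+422/3.6,150+342/3.3),z).round(4)[:2],"R",ray("side",(180+467/3.6,150+349/3.3),z).round(4)[:2])
im=ctrl.snapshot("wrist");cv2.imwrite("pics/w5.png",cv2.resize(im[180:340,140:410],None,fx=2.9,fy=2.9,interpolation=cv2.INTER_CUBIC))
```

```text
0.036 [0.4802 0.1166 0.036 ] L [0.4925 0.1141] R [0.469  0.1154]
0.042 [0.4796 0.1225 0.042 ] L [0.4918 0.12  ] R [0.4686 0.1213]
0.048 [0.4791 0.1283 0.048 ] L [0.4911 0.1258] R [0.4681 0.1271]
0.054 [0.4785 0.1342 0.054 ] L [0.4904 0.1317] R [0.4677 0.133 ]
0.06 [0.4779 0.14   0.06  ] L [0.4897 0.1376] R [0.4672 0.1389]
```

View pics/w5.png

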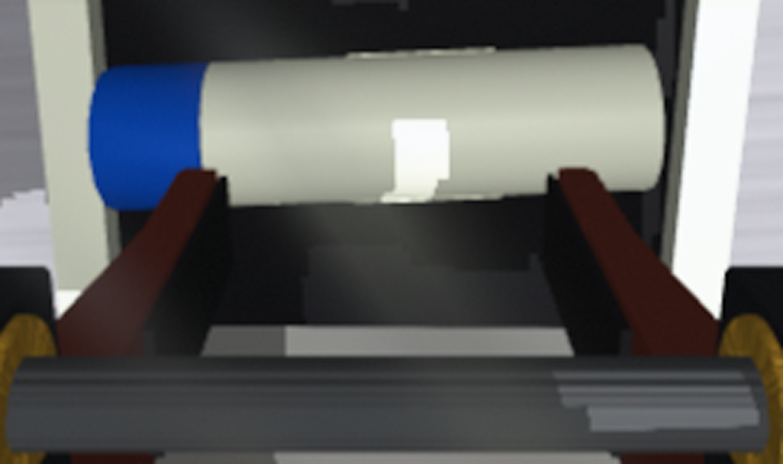

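The side view puts the fingertip at z≈0.057, not 0.038. The wrist view agrees (pads only about 6 mm ahead of the TCP at this opening), so the tips are resting on the tube's upper back. I'll lift, back off and lower in small steps with force checks.

```bash
python3 -m inch '[[0.7,[0,0,-3],0],[0.7,[0,0,-6],0],[0.7,[-6,0,-6],0],[0.7,[-12,0,-6],0],[0.7,[-18,0,-6],0],[0.7,[-21,0,-6],0],[0.7,[-21,0,-6],0]]' && python3 -m inch '[[0.7,[0,0,4],0],[0.7,[0,0,8],0],[0.7,[0,0,12],0],[0.7,[0,0,14],0],[0.7,[0,0,14],0]]'
python3 - <<'E'
from h import *
im=ctrl.snapshot("side");w=ctrl.snapshot("wrist")
cv2.imwrite("pics/s6.png",np.hstack([cv2.resize(im[190:310,230:350],(420,420),interpolation=cv2.INTER_CUBIC),cv2.resize(w[180:300,140:260],(380,420)) ]))
cv2.imwrite("pics/w6.png",w)
E
```

```text
clock: 4.68
ee_pos: [0.4554, 0.1008, 0.0685]
eef_rot: [[0.999, -0.054, -0.002], [-0.054, -0.999, -0.0], [-0.002, 0.0, -1.0]]
ft_force: [0.6, 0.4, -0.2]
width: 0.701
clock: 5.1
ee_pos: [0.4568, 0.1008, 0.054]
eef_rot: [[0.999, -0.054, -0.001], [-0.054, -0.999, -0.0], [-0.001, 0.0, -1.0]]
ft_force: [0.3, 0.3, -0.2]
width: 0.698
```

View pics/s6.png

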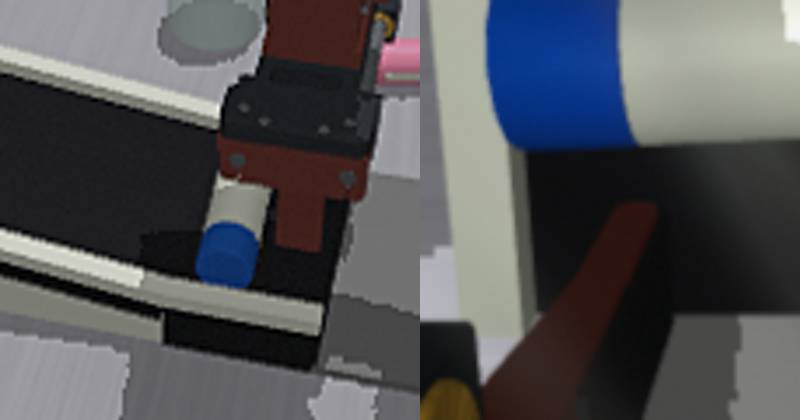

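No contact at TCP 0.054, where the stated 25 mm would already have touched the bed. I'll lower further with force checks.

```bash
python3 -m inch '[[0.7,[0,0,2],0],[0.7,[0,0,4],0],[0.7,[0,0,6],0],[0.7,[0,0,6],0]]' && python3 -m inch '[[0.7,[0,0,1],0],[0.7,[0,0,2],0],[0.7,[0,0,3],0],[0.7,[0,0,3],0]]'
python3 - <<'E'
from h import *
im=ctrl.snapshot("side");w=ctrl.snapshot("wrist");cv2.imwrite("pics/s7.png",im);cv2.imwrite("pics/w7.png",w)
cv2.imwrite("pics/v7.png",np.hstack([cv2.resize(im[190:310,230:350],(420,420),interpolation=cv2.INTER_CUBIC),cv2.resize(w[180:300,140:260],(380,420)) ]))
E
```

```text
clock: 5.53
ee_pos: [0.4569, 0.1008, 0.0484]
eef_rot: [[0.999, -0.054, -0.001], [-0.054, -0.999, -0.0], [-0.001, 0.0, -1.0]]
ft_force: [0.2, 0.0, -0.0]
width: 0.701
clock: 5.87
ee_pos: [0.4571, 0.1008, 0.0456]
eef_rot: [[0.999, -0.054, -0.0], [-0.054, -0.999, -0.0], [-0.0, 0.0, -1.0]]
ft_force: [-0.0, -0.8, -0.2]
width: 0.698
```

View pics/v7.png

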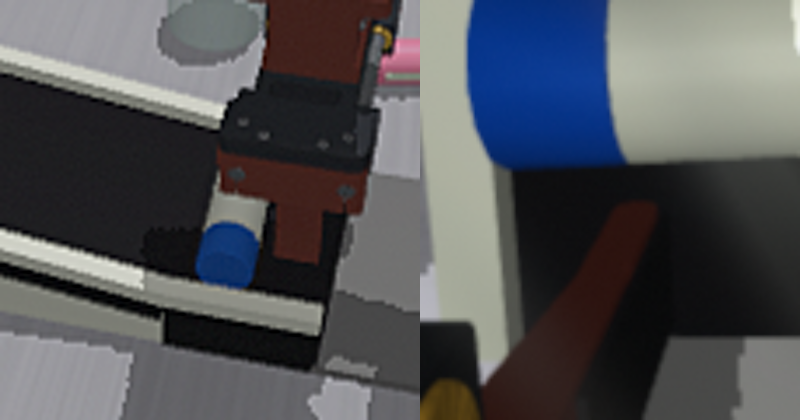

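Run:
```python
from h import *
for z in(.032,.036,.04,.044):print(z,ray("side",(315.7,264.9),z).round(4))
im=cv2.imread("pics/w7.png")
for c in blobs(im,(105,120,40),(130,255,255)):
    x,y,w,h=cv2.boundingRect(c);print(x,y,w,h,ray("wrist",(x,y+h/2),.045).round(4), ray("wrist",(x,y+h),.045).round(4))
```

```text
0.032 [0.4559 0.1325 0.032 ]
0.036 [0.4557 0.1362 0.036 ]
0.04 [0.4555 0.14   0.04  ]
0.044 [0.4553 0.1437 0.044 ]
155 170 50 59 [0.4943 0.1613 0.045 ] [0.4781 0.1639 0.045 ]
```

Tip z is now ≈0.039, 9 mm above the bed and below the tube's axis, with no contact force. I'll push on to the foot.

```bash
python3 -m inch '[[0.7,[2,0,1.5],0],[0.7,[4,0,1.5],0],[0.7,[6,0,1.5],0],[0.7,[8,0,1.5],0],[0.7,[9.5,0,1.5],0],[0.7,[11,0,1.5],0],[0.7,[12.5,0,1.5],0],[0.7,[14,0,1.5],0]]' && python3 -m inch '[[0.7,[1.5,0,0],0],[0.7,[3,0,0],0],[0.7,[4.5,0,0],0],[0.7,[6,0,0],0],[0.7,[7.5,0,0],0],[0.7,[9,0,0],0],[0.7,[10.5,0,0],0],[0.7,[12,0,0],0]]'
python3 - <<'E'
from h import *
im=ctrl.snapshot("wrist");cv2.imwrite("pics/w8.png",im)
for c in blobs(im,(105,120,40),(130,255,255)):
    x,y,w,h=cv2.boundingRect(c);print(x,y,w,h,ray("wrist",(x,y+h/2),.045).round(4))
E
```

```text
clock: 6.63
ee_pos: [0.4713, 0.1001, 0.0442]
eef_rot: [[0.999, -0.054, -0.0], [-0.054, -0.999, 0.0], [-0.0, -0.0, -1.0]]
ft_force: [0.2, 0.1, 0.5]
width: 0.702
clock: 7.3
ee_pos: [0.4832, 0.0994, 0.0442]
eef_rot: [[0.999, -0.054, -0.0], [-0.054, -0.999, 0.0], [-0.0, -0.0, -1.0]]
ft_force: [0.2, -1.1, 0.1]
width: 0.7
154 186 49 58 [0.5129 0.1612 0.045 ]
```

```bash
python3 -m inch '[[0.7,[2,0,0],0],[0.7,[4,0,0],0],[0.7,[6,0,0],0],[0.7,[8,0,0],0],[0.7,[10,0,-0.2],0],[0.7,[12,0,-0.4],0],[0.7,[14,0,-0.6],0],[0.7,[16,0,-0.9],0]]' && python3 -m inch '[[0.7,[2,0,-0.3],0],[0.7,[4,0,-0.6],0],[0.7,[6,0,-0.9],0],[0.7,[8,0,-1.1],0],[0.7,[10,0,-1.4],0],[0.7,[12,0,-1.7],0],[0.7,[14,0,-2],0],[0.7,[16,0,-2.3],0]]'&& python3 -m inch '[[0.7,[2,0,-0.3],0],[0.7,[4,0,-0.6],0],[0.7,[6,0,-0.9],0],[0.7,[8,0,-1.1],0],[0.7,[10,0,-1.4],0],[0.7,[12,0,-1.7],0],[0.7,[14,0,-2],0],[0.7,[16,0,-2.3],0]]'
python3 - <<'E'
from h import *
im=ctrl.snapshot("wrist");cv2.imwrite("pics/w9.png",im)
for c in blobs(im,(105,120,40),(130,255,255)):
    x,y,w,h=cv2.boundingRect(c);print(x,y,w,h,ray("wrist",(x,y+h/2),.050).round(4))
E
```

```text
clock: 8.02
ee_pos: [0.4993, 0.0985, 0.0451]
eef_rot: [[0.999, -0.054, -0.0], [-0.054, -0.999, 0.0], [-0.0, -0.0, -1.0]]
ft_force: [-0.2, 0.4, 1.2]
width: 0.701
clock: 8.68
ee_pos: [0.5153, 0.0977, 0.0475]
eef_rot: [[0.999, -0.054, -0.0], [-0.054, -0.999, 0.0], [-0.0, -0.0, -1.0]]
ft_force: [-0.0, 0.3, 0.8]
width: 0.7
clock: 9.35
ee_pos: [0.5312, 0.0968, 0.0498]
eef_rot: [[0.999, -0.054, -0.0], [-0.054, -0.999, 0.0], [-0.0, -0.0, -1.0]]
ft_force: [0.0, -0.2, 0.2]
width: 0.701
153 186 49 57 [0.5612 0.1593 0.05  ]
```

View pics/w9.png

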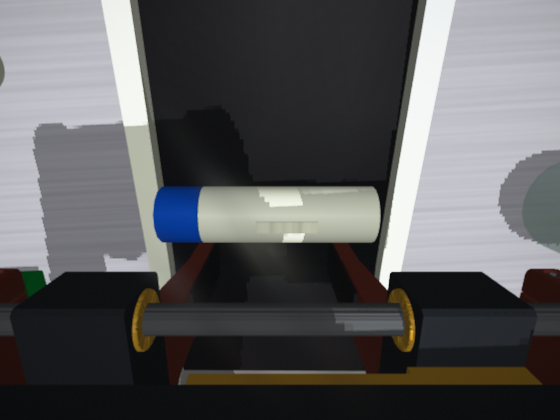

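The tube sits square across the fingers, ends at (155,214)–(380,214), following in contact. I'll keep going up the ramp.

```bash
R='skip'; python3 -m inch '[[0.7,[2,0,-0.3],0],[0.7,[4,0,-0.6],0],[0.7,[6,0,-0.9],0],[0.7,[8,0,-1.1],0],[0.7,[10,0,-1.4],0],[0.7,[12,0,-1.7],0],[0.7,[14,0,-2],0],[0.7,[16,0,-2.3],0]]' && python3 -m inch '[[0.7,[2,0,-0.3],0],[0.7,[4,0,-0.6],0],[0.7,[6,0,-0.9],0],[0.7,[8,0,-1.1],0],[0.7,[10,0,-1.4],0],[0.7,[12,0,-1.7],0],[0.7,[14,0,-2],0],[0.7,[16,0,-2.3],0]]'&& python3 -m inch '[[0.7,[2,0,-0.3],0],[0.7,[4,0,-0.6],0],[0.7,[6,0,-0.9],0],[0.7,[8,0,-1.1],0],[0.7,[10,0,-1.4],0],[0.7,[12,0,-1.7],0],[0.7,[14,0,-2],0],[0.7,[16,0,-2.3],0]]' && python3 -m inch '[[0.7,[2,0,-0.3],0],[0.7,[4,0,-0.6],0],[0.7,[6,0,-0.9],0],[0.7,[8,0,-1.1],0],[0.7,[10,0,-1.4],0],[0.7,[12,0,-1.7],0],[0.7,[14,0,-2],0],[0.7,[16,0,-2.3],0]]'
python3 - <<'E'
from h import *
im=ctrl.snapshot("wrist");cv2.imwrite("pics/w10.png",im)
for nm,lo,hi in(("blue",(105,120,40),(130,255,255)),("or",(5,150,60),(16,255,255))):
  for c in blobs(im,lo,hi):
    x,y,w,h=cv2.boundingRect(c);print(nm,x,y,w,h)
E
```

```text
clock: 10.07
ee_pos: [0.5472, 0.096, 0.052]
eef_rot: [[0.999, -0.054, -0.0], [-0.054, -0.999, -0.0], [-0.0, 0.0, -1.0]]
ft_force: [0.7, 0.1, 0.2]
width: 0.694
clock: 10.73
ee_pos: [0.5632, 0.0951, 0.0544]
eef_rot: [[0.999, -0.054, -0.0], [-0.054, -0.999, 0.0], [-0.0, -0.0, -1.0]]
ft_force: [0.2, 0.4, 0.6]
width: 0.7
clock: 11.4
ee_pos: [0.5791, 0.0942, 0.0566]
eef_rot: [[0.999, -0.054, -0.0], [-0.054, -0.999, 0.0], [-0.0, -0.0, -1.0]]
ft_force: [0.0, -0.2, 0.0]
width: 0.7
clock: 12.07
ee_pos: [0.5951, 0.0933, 0.0589]
eef_rot: [[0.999, -0.054, -0.0], [-0.054, -0.999, -0.0], [-0.0, 0.0, -1.0]]
ft_force: [-0.5, 0.3, -0.9]
width: 0.697
blue 154 186 48 57
or 170 117 217 26
```

Run:
```python
from h import *
im=cv2.imread("pics/w10.png")
for c in blobs(im,(5,150,60),(16,255,255)): print(np.round(cv2.boxPoints(cv2.minAreaRect(c))).tolist())
print([ray("wrist",p,.084).round(4) for p in((280,117),(280,143))], [ray("wrist",p,.061).round(4) for p in((278,214.5),)])
print([im[r,280].tolist() for r in range(112,150,3)])
```

```text
[[170.0, 141.0], [170.0, 116.0], [386.0, 118.0], [386.0, 142.0]]
[array([0.6703, 0.0869, 0.084 ]), array([0.6598, 0.0874, 0.084 ])] [array([0.6221, 0.0898, 0.061 ])]
[[37, 35, 35], [37, 34, 34], [9, 44, 108], [0, 48, 129], [0, 48, 132], [0, 84, 212], [0, 137, 245], [0, 131, 245], [0, 127, 245], [0, 119, 243], [31, 32, 42], [33, 31, 32], [33, 30, 29]]
```

```bash
python3 -m inch '[[0.7,[2,0,-0.3],0],[0.7,[4,0,-0.6],0],[0.7,[6,0,-0.9],0],[0.7,[8,0,-1.1],0],[0.7,[10,0,-1.4],0],[0.7,[12,0,-1.7],0],[0.7,[14,0,-2],0],[0.7,[16,0,-2.3],0]]' && python3 -m inch '[[0.7,[1,0,-0.1],0],[0.7,[2,0,-0.3],0],[0.7,[3,0,-0.4],0],[0.7,[4,0,-0.6],0],[0.7,[5,0,-0.7],0],[0.7,[6,0,-0.8],0],[0.7,[7,0,-1],0],[0.7,[8,0,-1.1],0]]' && python3 -m inch '[[0.7,[1,0,-0.1],0],[0.7,[2,0,-0.3],0],[0.7,[3,0,-0.4],0],[0.7,[4,0,-0.6],0],[0.7,[4,0,-0.6],0]]'
python3 - <<'E'
from h import *
im=ctrl.snapshot("wrist");cv2.imwrite("pics/w11.png",im);print(np.round(ctrl.sense()["ft_force"],2))
for nm,lo,hi in(("blue",(105,120,40),(130,255,255)),("or",(5,150,60),(16,255,255))):
  for c in blobs(im,lo,hi):
    x,y,w,h=cv2.boundingRect(c);print(nm,x,y,w,h,np.round(cv2.boxPoints(cv2.minAreaRect(c))).tolist())
    if nm=="or":print([ray("wrist",(280,r),.084).round(4) for r in(y,y+h)])
E
```

```text
clock: 12.78
ee_pos: [0.6111, 0.0925, 0.0613]
eef_rot: [[0.999, -0.054, -0.0], [-0.054, -0.999, -0.0], [-0.0, 0.0, -1.0]]
ft_force: [-1.2, 0.6, -0.5]
width: 0.7
clock: 13.45
ee_pos: [0.619, 0.0921, 0.0623]
eef_rot: [[0.999, -0.054, -0.0], [-0.054, -0.999, 0.0], [-0.0, -0.0, -1.0]]
ft_force: [0.4, -0.8, 0.2]
width: 0.702
clock: 13.87
ee_pos: [0.6229, 0.0919, 0.0629]
eef_rot: [[0.999, -0.054, -0.0], [-0.054, -0.999, 0.0], [-0.0, -0.0, -1.0]]
ft_force: [-1.1, 0.4, 0.2]
width: 0.703
[ 0.13  0.42 -0.43]
blue 154 186 48 57 [[154.0, 186.0], [201.0, 186.0], [201.0, 242.0], [154.0, 242.0]]
blue 373 0 41 22 [[373.0, 0.0], [413.0, 0.0], [413.0, 21.0], [373.0, 21.0]]
or 179 168 199 33 [[179.0, 198.0], [179.0, 167.0], [377.0, 169.0], [377.0, 200.0]]
[array([0.6761, 0.0864, 0.084 ]), array([0.6611, 0.0871, 0.084 ])]
```

Near contact now. I'll press in slowly and track the plate's edge row, which should stay fixed in the wrist image once the plate moves with the tube.

```bash
cat > chk.py <<'E'
from h import *
import sys
im=ctrl.snapshot("wrist");cv2.imwrite(f"pics/{sys.argv[1]}.png",im)
f=np.array([ctrl.sense()["ft_force"]]);print(f.round(2))
for c in blobs(im,(5,150,60),(16,255,255)):
    b=cv2.boxPoints(cv2.minAreaRect(c));x,y,w,h=cv2.boundingRect(c);print(b.round(1).tolist(),ray("wrist",(280,y+h),.084).round(4))
E
python3 -m inch '[[0.7,[1,0,-0.1],0],[0.7,[2,0,-0.3],0],[0.7,[3,0,-0.4],0],[0.7,[4,0,-0.6],0],[0.7,[4,0,-0.6],0]]'; python3 chk.py w12; python3 -m inch '[[0.7,[1,0,-0.1],0],[0.7,[2,0,-0.3],0],[0.7,[3,0,-0.4],0],[0.7,[4,0,-0.6],0],[0.7,[4,0,-0.6],0]]';python3 chk.py w13
```

```text
clock: 14.33
ee_pos: [0.6268, 0.0916, 0.0634]
eef_rot: [[0.999, -0.054, -0.001], [-0.054, -0.999, 0.0], [-0.001, 0.0, -1.0]]
ft_force: [-1.3, -0.1, -0.3]
width: 0.699
[[-1.68 -0.04 -0.78]]
[[178.89999389648438, 198.89999389648438], [179.10000610351562, 168.10000610351562], [377.20001220703125, 169.5], [377.0, 200.1999969482422]] [0.6649 0.0869 0.084 ]
clock: 14.8
ee_pos: [0.6308, 0.0914, 0.064]
eef_rot: [[0.999, -0.054, -0.001], [-0.054, -0.999, 0.0], [-0.001, -0.0, -1.0]]
ft_force: [-2.0, 0.2, -0.3]
width: 0.698
[[-2.45  1.1  -1.46]]
[[178.89999389648438, 199.0], [179.1999969482422, 168.1999969482422], [377.20001220703125, 169.89999389648438], [377.0, 200.60000610351562]] [0.6687 0.0867 0.084 ]
```

The plate has moved from 0.660 to 0.669, about 9 mm in, and the force agrees. Two more millimetres, then hold and verify.

```bash
python3 -m inch '[[0.7,[0.7,0,-0.1],0],[0.7,[1.4,0,-0.2],0],[0.7,[2,0,-0.3],0],[0.7,[2,0,-0.3],0],[0.7,[2,0,-0.3],0],[0.7,[2,0,-0.3],0],[0.7,[2,0,-0.3],0]]'; for i in 1 2 3; do python3 chk.py w14; done
python3 - <<'E'
from h import *
im=ctrl.snapshot("side");w=cv2.imread("pics/w14.png")
cv2.imwrite("pics/fin.png",np.hstack([cv2.resize(im[150:330,130:310],(400,400)),cv2.resize(w,(400,400))]))
E
```

```text
clock: 15.43
ee_pos: [0.6328, 0.0913, 0.0644]
eef_rot: [[0.999, -0.054, -0.0], [-0.054, -0.999, -0.0], [-0.0, 0.0, -1.0]]
ft_force: [-4.5, 0.1, -1.0]
width: 0.699
[[-4.06  0.2  -0.56]]
[[178.89999389648438, 199.0], [179.1999969482422, 168.1999969482422], [377.20001220703125, 169.89999389648438], [377.0, 200.60000610351562]] [0.6706 0.0866 0.084 ]
[[-3.11 -0.52 -0.8 ]]
[[178.89999389648438, 198.89999389648438], [179.1999969482422, 168.1999969482422], [377.20001220703125, 169.89999389648438], [377.0, 200.6999969482422]] [0.6707 0.0866 0.084 ]
[[-3.62  0.9  -0.97]]
[[178.89999389648438, 198.89999389648438], [179.1999969482422, 168.1999969482422], [377.20001220703125, 169.89999389648438], [377.0, 200.60000610351562]] [0.6707 0.0866 0.084 ]
```

View pics/fin.png

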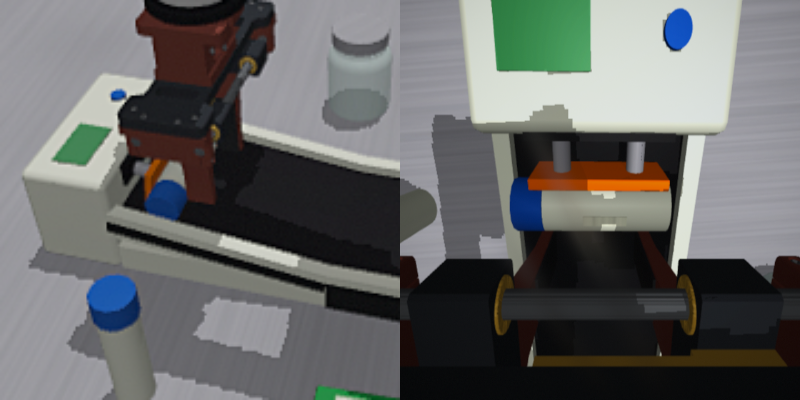

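The tube is square against the plate (cap end at (525,203), plain end at (670,210) in the right half), the plate is in by about 10.7 mm, and the mean push is about 3.7 N.

```bash
python3 -c "
from rig import ctrl
ctrl.sign_off()"
```

```text
the job is handed in; nothing more can be done
```

The tube is at the top of the ramp, square against the orange plate and held there by both fingertips. I handed the job in at about 15.6 s of the 38 s allowed.

**Last checks**
- **Plate travel:** its edge moved from 0.660 to 0.671 m, about 10.7 mm of the 14 mm travel (at least 7 mm was needed).
- **Push:** three noisy readings of 3.1–4.1 N. They average about 3.6 N, which the spring would give at about that depth.
- **Squareness:** the tube and the plate looked parallel in the last picture.
- **Bystanders:** nothing touched the jar, the standing tube or the slide box. I did not measure their positions again at the end.

**What went wrong**
- **First push:** the fingertips came down on the tube's upper back and pressed on it with about 5 N. That rolled it about 5 mm towards the ramp. I lifted, backed off, lowered the fingers and started again.
- **Fingertip length:** at 70% opening the images put the tips about 6–7 mm ahead of the TCP. The brief says 25 mm.

From the second start the tube stayed against the fingers all the way up in every picture taken, without rolling back.

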